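# Stamp a wooden swing tag in the counter press

## Task

Load the plywood swing tag into the green stamping press, plain end first and flat on the bed, and push it gently home against the back stop. Then press the black plunger knob straight down until it bottoms on its stop, keep it there for about a second with 12 to 16 N of push in all, and let it spring back up, leaving the tag in place and the things around undisturbed.

Things in the scene. Friction and masses are not known exactly. Their poses are not given: they have to be found in the camera images.
- tag: Loose plywood swing tag, 130 long (x) x 46 wide (y) x 6 thick, about 40 g, lying flat on the counter with a brass tie-hole eyelet near its -x end and a thin red line across its middle. Origin: centre of its underside; x points to the plain end, which goes into the press first; z up. A tall tilting mirror stands behind the middle of the counter (x over about 0.52): keep nearer the robot on the way to the press.
- tag_nose (a point): The middle of the tag's plain end, at its underside (65 mm along +x from the tag's origin).
- press: Green counter stamping press, fixed to the counter. Origin on the counter under the front face of its head; x is the way the tag goes in, y left of that, z up. Flat steel bed 8 thick, x = -145 to 90, 116 wide. Head x = 0 to 86, 85 wide, top at height 80. The bed before x = -23 is open: a tag can be laid there and pushed in; home, its tie-hole end stands at x = -80.
- bed_end (a point): Foot of the back stop, on the bed's upper face (8 above the counter), on the centre line, at x = 50 of the press; press's axes. The throat from x = 0 to here is 49 wide between two cheeks and 13.5 high when the plunger is up. Before it two flared guides, 10 high above the bed, widen the mouth to about 72 at x = -23 of the press.
- column: Green rear block of the head (x = 58 to 86 of the press), which hides the plunger's adjustable depth stop. Origin and axes as the press. It does not move.
- knob: Black mushroom knob, 46 across and 19 high, on a steel rod, with its cross-arm inside the head; moves with the plunger. Its origin at rest is the press's origin, not the knob's centre. Nearly flat top.
- knob_top (a point): Centre of the knob's top: 26 mm along x from the press's origin and 135 mm above the counter when up.
- plunger (a joint): Plunger travel in m, 0 = up, grows downward. Softly sprung: about 4 N starts it, 6.5 to 9.5 N holds it just short of its stop (die included). The hidden stop is set anew each time, 10 to 24 mm down, with a rubber buffer (about 12 N/mm): the force rises steeply once it bottoms. About 14 N in all is right; under 12 N may not bottom it, over 16 N overloads the stop.
- die: Rubber stamping die, 28 x 30, sprung under the plunger inside the throat; at rest its face is 13.5 mm above the bed (centred at x = 26), and it meets a loaded tag after 7.5 mm of plunger travel. Origin at rest at the press's origin.
- cup: Small terracotta cup without handle, 81 across, 78 high, loose bystander to the far right; origin at the centre of its underside.
- yellow_tumbler: Yellow patterned tumbler, 70 across and 186 high, loose bystander behind the press; origin at the centre of its underside.
Mind the look-alikes: they are no part of the job. Several things have the shape of the tag; the one meant has the colours described above.

How it is judged:
On the way, in this order (a step that is already met when the one before it is completed fails the run):
1. the tag lies flat in the throat, plain end home against the back stop (within 2.5 mm), plunger still up (x of tag_nose in the frame of bed_end above -0.0025 m and y of tag_nose in the frame of bed_end between -0.005 and 0.005 m and z of tag_nose in the frame of bed_end between -0.004 and 0.004 m and angle between the x axis of tag and the x axis of press, either way round below 0.08 rad and value of joint plunger below 0.003 m), for 0.2 s.
2. the plunger bears on its depth stop (over 1.5 N) while the die presses on the seated tag, for half a second (x of tag_nose in the frame of bed_end above -0.0025 m and y of tag_nose in the frame of bed_end between -0.005 and 0.005 m and z of tag_nose in the frame of bed_end between -0.004 and 0.004 m and angle between the x axis of tag and the x axis of press, either way round below 0.08 rad and contact force between column and knob above 1.5 N and contact force between die and tag above 0.8 N), for 0.5 s.
At the end, for the whole second after the job is handed in: The tag rests flat in the throat with its plain end within 2.5 mm of the back stop, within 5 mm of the centre line and 0.08 rad of straight, and the plunger has sprung back up (within 2 mm) (x of tag_nose in the frame of bed_end above -0.0025 m and y of tag_nose in the frame of bed_end between -0.005 and 0.005 m and z of tag_nose in the frame of bed_end between -0.004 and 0.004 m and angle between the x axis of tag and the x axis of press, either way round below 0.08 rad and value of joint plunger below 0.002 m and linear speed of tag below 0.02 m/s); the robot touches nothing.
It fails at once if the depth stop is overloaded (over 11 N on the stop, about 18 N and more on the knob) (contact force between column and knob above 11 N).
It fails at once if the tag is forced against the press with over 20 N (contact force between tag and press above 20 N).
It fails at once if the small cup or the tumbler is shifted by over 15 mm (distance of any of cup, yellow_tumbler from where it was at the start of the episode above 0.015 m).
It also fails if it takes over 69 s, if anything falls off the work surface, if the arm or the gripper's body presses on something with over 40 N, if the wrist force passes 120 N, or if a joint passes its speed limit or range.

## Robot

A 6-joint arm with a two-finger parallel gripper is mounted at the origin on the work surface; the furniture and walls round the work are solid. World frame = base frame: x ahead of the robot, y to its left, z up, the work surface at z = 0. Lengths are in m, angles in rad, forces in N, time in s.
With the tool pointing down it reaches from about 0.225 to 0.725 m from the base axis. Payload 3.1 kg.
Tool frame: the origin (TCP) lies between the finger pads; the fingertips stand 19 mm ahead of it and the grasp point (between the pads) is the TCP; z points along the fingers, y is the line along which they close (so a half turn about z gives the same grasp; the last joint's range is limited). The gripper opens to 85 mm and grips with 20 to 120 N. Pads are 22 mm wide; open, the fingers measure 114 mm over their backs; the gripper's body (76 mm by 85 mm) begins 54 mm behind the grasp point. The pads swing forward as they close: fully open they stand 13 mm farther back than shut.
Start: joints at [1.133, 0.048, 0.099, 1.622, 0, 1.443], TCP at [0.16, 0.5, 0.25] pointing down, gripper open.
Joint ranges: [-2.91, 2.91], [-0.99, 1.94], [-1.21, 1.42], [-2.12, 2.29], [-1.49, 1.47], [-3.14, 3.14]. Speed limits (rad/s): [2.79, 2.79, 3.14, 3.14, 3.14, 3.14].

## Interface

Orientations are given as [roll, pitch, yaw] about the fixed x, y, z axes, in that order (R = Rz(yaw) Ry(pitch) Rx(roll)).
In Python, from bench import arm gives the robot as it stands.
- The arm moves only by the shell command python3 -m creep 'ROWS'. ROWS is a JSON object of lists of equal length, an entry for each row: "twist": the turn, a rotation vector about the tool's x, y, z in degrees, a list of three; "slide": the shift along the tool's x, y, z in cm, a list of three; "jaw": the opening, from -1 (shut) to 1 (fully open), so that 0 is half open. In form: {"twist": [[ax, ay, az], ...], "slide": [[tx, ty, tz], ...], "jaw": [jaw, ...]}. A call has 1 to 12 rows; each row shifts and turns the commanded pose from where the row before left it, along the tool's axes as they then stand; what a row does not reach is not made up. A row lasts 1/10 s, in which the tool goes at most 50 mm and 8.59 degrees, less where a joint would pass 70% of its speed; a pose out of reach is approached as far as the arm can. A call with a gripper value outside its range is refused whole. The fingers move at their own pace and stop on an object; the grip force is fixed at half the most. Time passes only in rows, so rows that do not move let the fingers close. It gives the time, the measured TCP pose, the force, the opening and the grip force at its end, in the units of the state.
- arm.observe(): the state, without advancing time (a new reading comes with each control period).
- arm.camera(name): name is "scene" or "top" or "wrist"; returns a dict with "image" (420x560x3 uint8, red, green, blue), "mtx" (3x3 intrinsics, pixels), "k1" (the pictures are not rectified: a ray, as slopes to the right and down, at radius r is drawn at 1 + k1 r^2 times it, then the intrinsics apply), "camera_from_world" (4x4, takes a point from world to camera coordinates); the wrist camera has in their place "hand_eye" (4x4, takes a point from camera to tool coordinates, whose origin is the TCP and whose axes are the flange's). Camera axes: x right, y down, z forward; pixel columns grow to the right and rows downward; lengths in m; the calibration is good to about 2 mm. A picture is of the moment at which its call begins: read the wrist's pose just before it. There is no depth.
- arm.sign_off(): hands the job in; it is judged then, once.
The state is a dict: "time": time; "joints": joint angles; "joint_velocities": joint speeds; "effort": joint torques, N m; "ee_pos": TCP position; "ee_rot": TCP orientation; "wrist_force": force on the tool from outside, world axes, zero at the start; "moment": the same for the moment, N m; "grip_width": opening from 0.0 (shut) to 1.0 (fully open); "grip_force": force on a finger pad.
Only numpy, scipy, OpenCV 4.12 (cv2) and the standard library are available. Lean on these libraries where they do the work, as an engineer would, in place of code of your own. Each camera call takes 0.05 s, during which the arm holds its last target. There are 200 camera calls.

## Working session

There is one attempt and no reset: what is moved stays moved. The work goes in short steps, Python scripts to look and compute and a shell command to move; the robot and the scene stay as the last step left them, time stands still between calls to the robot, and variables do not carry over. Pictures are saved under pics/ and viewed, at most 10 in all, crops included, and the job is handed in when it is done.

```bash
mkdir -p pics; ls; cat > h.py <<'E'
import numpy as np, cv2
from bench import arm
def ray(c,uv,T=None):
    K=np.array(c["mtx"]);p=cv2.undistortPoints(np.array([[uv]],float),K,np.array([c["k1"],0,0,0,0.]))[0,0]
    d=np.array([p[0],p[1],1.]); M=np.linalg.inv(np.array(c["camera_from_world"])) if T is None else T
    return M[:3,3],M[:3,:3]@d
def onz(c,uv,z,T=None):
    o,d=ray(c,uv,T);return o+d*(z-o[2])/d[2]
def proj(c,P):
    M=np.array(c["camera_from_world"]);q=M[:3,:3]@np.array(P)+M[:3,3]
    return cv2.projectPoints(q[None],np.zeros(3),np.zeros(3),np.array(c["mtx"]),np.array([c["k1"],0,0,0,0.]))[0][0,0]
def save(n,im): cv2.imwrite("pics/"+n,im[...,::-1])
def wristT(s,c):
    from scipy.spatial.transform import Rotation as R
    T=np.eye(4);T[:3,:3]=R.from_euler("xyz",s["ee_rot"]).as_matrix();T[:3,3]=s["ee_pos"];return T@np.array(c["hand_eye"])
E
python3 - <<'E'
from h import *
print(arm.observe())
for n in("scene","top"):
    c=arm.camera(n);save(n+"0.png",c["image"]);np.save(n+"0.npy",c,allow_pickle=True);print(n,c["mtx"],c["k1"])
E
```

```text
pics
{'time': 0.0, 'joints': array([1.13320844e+00, 4.87482361e-02, 9.75947405e-02, 1.62201364e+00,
       2.28074803e-05, 1.44297758e+00]), 'joint_velocities': array([-1.93490940e-05,  4.17166814e-04, -2.43668991e-04, -4.17809487e-05,
       -5.73450241e-04, -9.64173081e-04]), 'effort': array([-6.34388271e-04, -3.38778090e+01,  3.20017147e+01,  2.03078357e-02,
       -1.80191219e-04,  1.03101613e-06]), 'ee_pos': array([0.15981128, 0.49948583, 0.24911688]), 'ee_rot': array([-3.13924409e+00, -3.24830503e-04,  2.83182310e+00]), 'wrist_force': array([-0.14416404,  0.09241298, -0.54554932]), 'moment': array([-0.0325393 , -0.001326  , -0.02260405]), 'grip_force': 0.0, 'grip_width': 0.9956096787075406}
scene [[482.52857277   0.         268.88957412]
 [  0.         482.52857277 201.67724721]
 [  0.           0.           1.        ]] -0.143947710786059
top [[477.64626151   0.         276.22293057]
 [  0.         477.64626151 204.70822683]
 [  0.           0.           1.        ]] -0.11119001517006377
```

View pics/scene0.png

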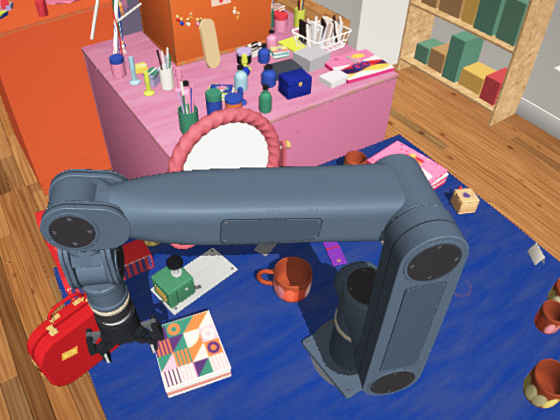

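View pics/top0.png

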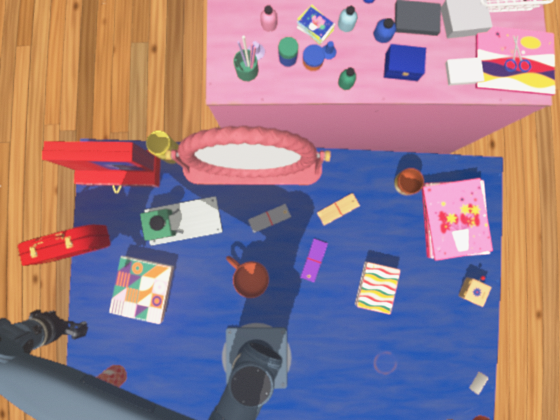

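The top view shows three tag shapes: grey (270,217), purple (315,260) and plywood with a red line (338,209), which is the one meant. The press head is at (160,225), with its open bed running right to (220,215). The mirror is at (250,155), the cup at (409,181) and the tumbler at (160,145).

```bash
python3 - <<'E'
from h import *
c=np.load("top0.npy",allow_pickle=True).item();im=c["image"]
a=cv2.resize(im[185:235,305:370],None,fx=6,fy=6,interpolation=cv2.INTER_CUBIC)
b=cv2.resize(im[185:255,130:230],None,fx=4,fy=4,interpolation=cv2.INTER_CUBIC)
o=np.zeros((a.shape[0]+b.shape[0],400,3),np.uint8);o[:300,:390]=a;o[300:300+b.shape[0],:400]=b
save("crop0.png",o)
print(np.linalg.inv(c["camera_from_world"])[:3,3])
hsv=cv2.cvtColor(im,cv2.COLOR_RGB2HSV)
def rect(m,x0,y0,x1,y1,z):
    k=np.zeros(m.shape,np.uint8);k[y0:y1,x0:x1]=m[y0:y1,x0:x1]
    k=cv2.morphologyEx(k,cv2.MORPH_CLOSE,np.ones((5,5)))
    ct=max(cv2.findContours(k,0,1)[0],key=cv2.contourArea)
    W=np.array([onz(c,p[0].astype(float),z)[:2] for p in ct],np.float32)
    return cv2.minAreaRect(W*1000),cv2.boxPoints(cv2.minAreaRect(W*1000)).round(),cv2.contourArea(ct)
h,s,v=[hsv[...,i] for i in range(3)]
print("tag",rect(((h<28)|(h>172))&(v>130)&(s>50),312,188,364,230,.006))
print("bed",rect((s<70)&(v>110),165,195,226,245,.008))
print("head",rect((h>60)&(h<95)&(s>80)&(v>50),132,195,190,250,.08))
k=(v<50);kk=np.zeros(k.shape,np.uint8);kk[205:240,140:180]=k[205:240,140:180]
m=cv2.moments(kk,True);uv=(m["m10"]/m["m00"],m["m01"]/m["m00"]);print("knob",uv,m["m00"],onz(c,uv,.135))
E
```

```text
[ 0.38744016 -0.08157325  1.52437461]
tag (((468.6136169433594, -263.32147216796875), (46.96055221557617, 131.26597595214844), 28.45909309387207), array([[ 417., -217.],
       [ 479., -332.],
       [ 521., -310.],
       [ 458., -194.]], dtype=float32), 553.5)
bed (((439.0968322753906, 207.3277587890625), (120.35618591308594, 187.4733428955078), 10.123907089233398), array([[363., 289.],
       [396., 104.],
       [515., 126.],
       [482., 310.]], dtype=float32), 1857.0)
head (((421.6460266113281, 302.75689697265625), (84.17681884765625, 85.78584289550781), 11.426177978515625), array([[372., 336.],
       [389., 252.],
       [471., 269.],
       [454., 353.]], dtype=float32), 675.0)Traceback (most recent call last):
  File "<stdin>", line 20, in <module>
ZeroDivisionError: float division by zero
```

View pics/crop0.png

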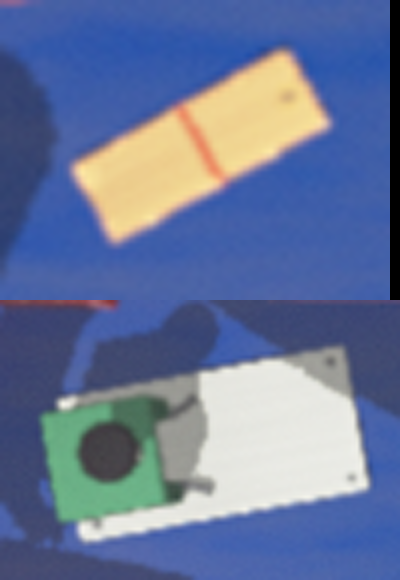

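The crop confirms the choice: plywood with a red line, eyelet at the upper right, and the plain end at the lower left facing the press. The sizes check out too (131 x 47 for the tag, 84 x 86 for the head). Tag axis is at 118.4° and its centre at (0.469, -0.263). The press axis is about 100.4° with its origin near (0.430, 0.258).

```bash
python3 -m creep '{"twist":[[0,0,7.3],[0,0,7.3],[0,0,7.3],[0,0,7.3],[0,0,7.3],[0,0,7.4],[0,0,0],[0,0,0],[0,0,0],[0,0,0],[0,0,0],[0,0,0]],"slide":[[0,0,0],[0,0,0],[0,0,0],[0,0,0],[0,0,0],[0,0,0],[-4.8,-0.5,0],[-4.8,-0.5,0],[-4.8,-0.5,0],[-4.8,-0.5,0],[-4.8,-0.5,0],[-4.8,-0.5,0]],"jaw":[1,1,1,1,1,1,1,1,1,1,1,1]}'
python3 -m creep '{"twist":[[0,0,0],[0,0,0],[0,0,0],[0,0,0],[0,0,0],[0,0,0],[0,0,0],[0,0,0],[0,0,0],[0,0,0],[0,0,0],[0,0,0]],"slide":[[-4.8,-0.5,0],[-4.8,-0.5,0],[-4.8,-0.5,0],[-4.8,-0.5,0],[-4.8,-0.5,0],[-4.8,-0.5,0],[-4.8,-0.5,0],[-4.8,-0.5,0],[-4.8,-0.5,0],[-4,-0.5,0],[0,0,0],[0,0,0]],"jaw":[1,1,1,1,1,1,1,1,1,1,1,1]}'
python3 - <<'E'
from h import *
s=arm.observe();print(s["ee_pos"],np.degrees(s["ee_rot"]))
c=arm.camera("wrist");save("w1.png",c["image"]);np.save("w1.npy",dict(c=c,s=s),allow_pickle=True);print(c["hand_eye"])
E
```

```text
time: 1.3
ee_pos: [0.2704, 0.2306, 0.2498]
ee_rot: [-3.142, 0.0, 2.067]
wrist_force: [1.4, -0.4, -0.4]
grip_width: 1.005
grip_force: 0.0
time: 2.5
ee_pos: [0.45, -0.2072, 0.2491]
ee_rot: [-3.14, -0.003, 2.064]
wrist_force: [-0.1, 0.1, -0.1]
grip_width: 1.0
grip_force: 0.0
[ 0.45003241 -0.20720948  0.24909406] [-1.79930348e+02 -1.67838188e-01  1.18247536e+02]
[[-2.68917286e-04 -9.60624157e-01 -2.77850961e-01  7.12161314e-02]
 [ 9.99998200e-01 -7.80162032e-04  1.72943686e-03  4.19287496e-04]
 [-1.87810759e-03 -2.77849996e-01  9.60622638e-01 -1.23381636e-01]
 [ 0.00000000e+00  0.00000000e+00  0.00000000e+00  1.00000000e+00]]
```

View pics/w1.png

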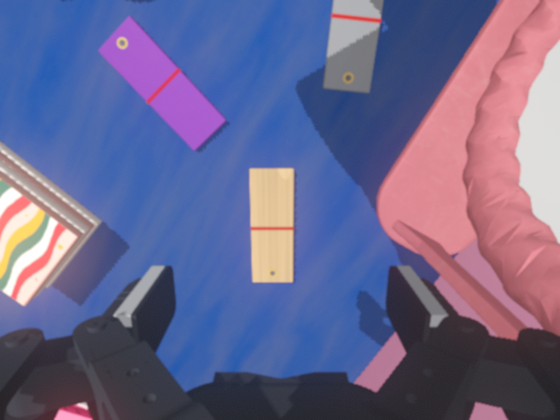

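The wrist view shows the tag at (272,225), eyelet at (272,273) and plain end at the top, already aligned with the tool. The purple tag is at (163,83), the grey one at (355,45), and the mirror foot is to the right. The move stopped short (rows were speed-limited), so I'll measure the tag here.

```bash
cat >> h.py <<'E'
from scipy.spatial.transform import Rotation as R
def tagw(c,s,z,box):
    T=wristT(s,c);hsv=cv2.cvtColor(c["image"],cv2.COLOR_RGB2HSV);h,sa,v=[hsv[...,i] for i in range(3)]
    m=(((h<28)|(h>172))&(v>120)&(sa>40)).astype(np.uint8);x0,y0,x1,y1=box;k=np.zeros_like(m);k[y0:y1,x0:x1]=m[y0:y1,x0:x1]
    k=cv2.morphologyEx(k,cv2.MORPH_CLOSE,np.ones((7,7)));ct=max(cv2.findContours(k,0,1)[0],key=cv2.contourArea)
    W=np.array([onz(c,p[0].astype(float),z,T)[:2] for p in ct],np.float32)*1000
    return cv2.minAreaRect(W),cv2.boxPoints(cv2.minAreaRect(W)).round(1)
def intool(s,P): return R.from_euler("xyz",s["ee_rot"]).as_matrix().T@(np.array(P)-s["ee_pos"])*100
E
python3 - <<'E'
from h import *
d=np.load("w1.npy",allow_pickle=True).item();c,s=d["c"],d["s"]
r,b=tagw(c,s,.006,(225,150,320,300));print(r,b)
o=np.array(r[0])/1000;i=np.argsort(b[:,1]);a=b[i[2:]].mean(0)-b[i[:2]].mean(0);a/=np.linalg.norm(a)
print("yaw",np.degrees(np.arctan2(a[1],a[0])));g=o-.045*a;print(g,intool(s,[*g,.1]))
E
```

```text
((469.6887512207031, -261.4812927246094), (45.98106384277344, 128.94613647460938), 28.400846481323242) [[ 418.8 -215.7]
 [ 480.1 -329.1]
 [ 520.6 -307.3]
 [ 459.2 -193.8]]
yaw 118.403046
[ 0.49109394 -0.30106434] [-10.2547777   -0.80673472  14.88042151]
```

```bash
python3 -m creep '{"twist":[[0,0,-0.15],[0,0,0],[0,0,0],[0,0,0],[0,0,0],[0,0,0],[0,0,0],[0,0,0],[0,0,0],[0,0,0],[0,0,0]],"slide":[[-3.4,-0.3,0],[-3.4,-0.3,0],[-3.4,-0.2,0],[0,0,4],[0,0,4],[0,0,4],[0,0,4],[0,0,3.4],[0,0,0],[0,0,0],[0,0,0]],"jaw":[1,1,0.3,0.3,0.3,0.3,0.3,0.3,0.3,0.3,0.3]}'
python3 - <<'E'
from h import *
s=arm.observe();print(s["ee_pos"],np.degrees(s["ee_rot"]),intool(s,[.4911,-.3011,.02]),s["grip_width"])
c=arm.camera("wrist");save("w2.png",c["image"])
E
```

```text
time: 3.65
ee_pos: [0.4938, -0.3009, 0.0596]
ee_rot: [3.14, 0.005, 2.069]
wrist_force: [0.3, -0.3, -0.3]
grip_width: 0.65
grip_force: 0.0
[ 0.49383848 -0.3009286   0.05958914] [179.88132583   0.26278523 118.55300729] [ 0.13399218 -0.25693167  3.95781763] 0.6501095897664081
```

View pics/w2.png

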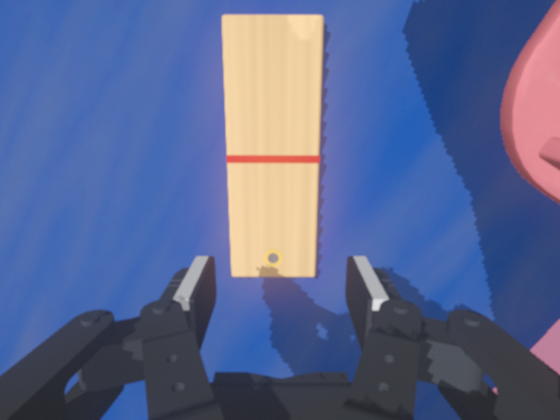

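The jaws straddle the tag: pads at about (212,258) and (350,258), tag centre near (273,275), about 2.5 mm off. I'll correct that and lower.

```bash
python3 -m creep '{"twist":[[0,0,0],[0,0,0],[0,0,0],[0,0,0]],"slide":[[0,-0.25,1],[0,0,1.5],[0,0,0.6],[0,0,0]],"jaw":[0.3,0.3,0.3,0.3]}'
python3 -m creep '{"twist":[[0,0,0],[0,0,0],[0,0,0]],"slide":[[0,0,0.3],[0,0,0.2],[0,0,0]],"jaw":[0.3,0.3,0.3]}'
python3 -m creep '{"twist":[[0,0,0],[0,0,0]],"slide":[[0,0,0.2],[0,0,0]],"jaw":[0.3,0.3]}'
```

```text
time: 4.1
ee_pos: [0.4883, -0.3004, 0.0229]
ee_rot: [-3.14, -0.004, 2.068]
wrist_force: [-0.1, 0.1, -0.5]
grip_width: 0.65
grip_force: 0.0
time: 4.4
ee_pos: [0.4899, -0.3015, 0.0202]
ee_rot: [-3.142, -0.0, 2.068]
wrist_force: [0.0, 0.8, -0.2]
grip_width: 0.65
grip_force: 0.0
time: 4.6
ee_pos: [0.4899, -0.3015, 0.0183]
ee_rot: [-3.142, -0.0, 2.068]
wrist_force: [0.9, -0.5, -0.9]
grip_width: 0.649
grip_force: 0.0
```

```bash
python3 -m creep '{"twist":[[0,0,0],[0,0,0]],"slide":[[0,0,0.2],[0,0,0]],"jaw":[0.3,0.3]}'
python3 -m creep '{"twist":[[0,0,0],[0,0,0]],"slide":[[0,0,0.1],[0,0,0]],"jaw":[0.3,0.3]}'
```

```text
time: 4.8
ee_pos: [0.4898, -0.3014, 0.0161]
ee_rot: [-3.141, -0.0, 2.068]
wrist_force: [0.1, -0.3, -0.7]
grip_width: 0.649
grip_force: 0.0
time: 5.0
ee_pos: [0.4898, -0.3015, 0.0152]
ee_rot: [-3.141, -0.0, 2.068]
wrist_force: [-0.2, -0.6, -0.3]
grip_width: 0.648
grip_force: 0.0
```

```bash
python3 -m creep '{"twist":[[0,0,0],[0,0,0],[0,0,0],[0,0,0],[0,0,0]],"slide":[[0,0,0],[0,0,0],[0,0,0],[0,0,0],[0,0,0]],"jaw":[0,-0.1,-0.2,-0.2,-0.2]}'
```

```text
time: 5.5
ee_pos: [0.4907, -0.3022, 0.0172]
ee_rot: [3.141, 0.002, 2.068]
wrist_force: [-1.2, 0.6, 6.2]
grip_width: 0.512
grip_force: 63.3
```

Gripped: opening 0.51 (43.5 mm), force 63 N. Lift, turn to the press axis, keep near the robot, and cross.

```bash
python3 -m creep '{"twist":[[0,0,0],[0,0,0],[0,0,0],[0,0,0],[0,0,6],[0,0,6],[0,0,6],[0,0,0],[0,0,0],[0,0,0],[0,0,0]],"slide":[[0,0,-2],[0,0,-4],[0,0,-4],[0,0,-4],[0,-2,0],[0,-2,0],[0,-2,0],[0,0,0],[4,0,0],[4,0,0],[4,0,0]],"jaw":[-0.2,-0.2,-0.2,-0.2,-0.2,-0.2,-0.2,-0.2,-0.2,-0.2,-0.2]}'
python3 -m creep '{"twist":[[0,0,0],[0,0,0],[0,0,0],[0,0,0],[0,0,0],[0,0,0],[0,0,0],[0,0,0],[0,0,0],[0,0,0]],"slide":[[4,0,0],[4,0,0],[4,0,0],[4,0,0],[4,0,0],[4,0,0],[4,3,0],[2,3,0],[0,3,0],[0,0,0]],"jaw":[-0.2,-0.2,-0.2,-0.2,-0.2,-0.2,-0.2,-0.2,-0.2,-0.2]}'
python3 -m creep '{"twist":[[0,0,0],[0,0,0]],"slide":[[0,0,0],[0,0,0]],"jaw":[-0.2,-0.2]}'
python3 - <<'E'
from h import *
s=arm.observe();print(s["ee_pos"],np.degrees(s["ee_rot"]))
c=arm.camera("wrist");save("w3.png",c["image"]);np.save("w3.npy",dict(c=c,s=s),allow_pickle=True)
E
```

```text
time: 6.6
ee_pos: [0.4129, -0.2051, 0.1551]
ee_rot: [3.141, -0.001, 1.755]
wrist_force: [0.0, -0.2, -0.3]
grip_width: 0.513
grip_force: 61.3
time: 7.6
ee_pos: [0.4494, 0.1069, 0.1547]
ee_rot: [3.14, -0.0, 1.759]
wrist_force: [-0.5, -0.1, 0.0]
grip_width: 0.508
grip_force: 61.4
time: 7.8
ee_pos: [0.446, 0.105, 0.1552]
ee_rot: [-3.141, -0.0, 1.755]
wrist_force: [0.7, 0.1, -0.4]
grip_width: 0.513
grip_force: 61.4
[0.44599647 0.10495914 0.15518498] [-1.79944624e+02 -1.31281188e-02  1.00533465e+02]
```

View pics/w3.png

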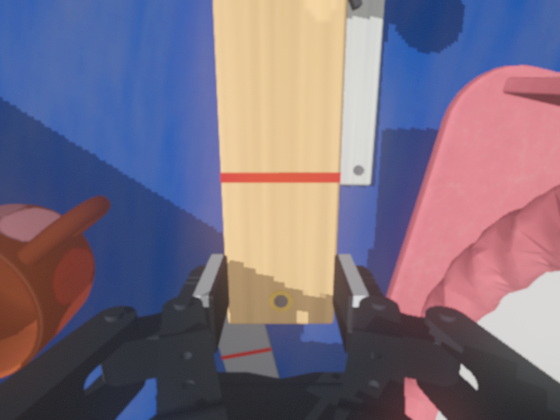

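The tag is held straight: rear edge at row 323, red line at row 178, eyelet (281,301). The right edge of the press bed shows from (373,185) to (384,10), the mug is on the left, and the mirror is on the right and clear. Next I'll work out the offsets.

```bash
python3 - <<'E'
from h import *
d=np.load("w3.npy",allow_pickle=True).item();c,s=d["c"],d["s"];T=wristT(s,c);im=c["image"]
hsv=cv2.cvtColor(im,cv2.COLOR_RGB2HSV);h,sa,v=[hsv[...,i].astype(int) for i in range(3)]
tag=(h<28)&(v>120)&(sa>40)&(sa<200)
bed=(sa<60)&(v>120)
zt=s["ee_pos"][2]-.0112
def tool(P): return intool(s,P)*10
L=[];Rr=[]
for y in range(20,240,10):
    x=np.where(tag[y,180:360])[0]+180; L.append((x.min(),y));Rr.append((x.max()+1,y))
f=lambda pts:(lambda A:np.polyfit(A[:,0],A[:,1],1))(np.array([tool(onz(c,p,zt,T)) for p in pts]))
print("tag edges tool y = m x + b (mm)",f(L),f(Rr))
for y in(178,323): print("row",y,tool(onz(c,(281,y),zt,T)))
E_=[]
for y in range(25,160,8):
    x=np.where(bed[y,345:400])[0]+345; E_.append((x.max()+1,y))
print(E_[::5]);W=np.array([onz(c,p,.008,T)[:2] for p in E_]);vx,vy,_,_=cv2.fitLine(W.astype(np.float32),2,0,.01,.01).ravel()
if vy<0:vx,vy=-vx,-vy
a=np.array([vx,vy]);yaw=np.degrees(np.arctan2(vy,vx));n=np.array([-vy,vx])
k=onz(c,(373,185.5),.008,T)[:2];print("bed yaw",yaw,"corner",k)
o=W.mean(0)+n*.058; o=o+a*((k-o)@a+.145);print("press origin",o)
E
```

```text
tag edges tool y = m x + b (mm) [-2.26930540e-03 -2.20095764e+01] [-3.04043466e-03  2.32995038e+01]
row 178 [43.83686309  0.6940935  11.20937898]
row 323 [-19.81642494   0.70706405  11.19478163]
[(np.int64(384), 25), (np.int64(381), 65), (np.int64(378), 105), (np.int64(375), 145)]
bed yaw 100.30963 corner [0.51500107 0.12817529]
press origin [0.43120553 0.26031196]
```

```bash
python3 -m creep '{"twist":[[0,0,0],[0,0,0],[0,0,0],[0,0,0],[0,0,0],[0,0,0],[0,0,0]],"slide":[[1.6,1.25,0],[0,0,3],[0,0,3],[0,0,3],[0,0,3],[0,0,0],[0,0,0]],"jaw":[-0.2,-0.2,-0.2,-0.2,-0.2,-0.2,-0.2]}'
python3 - <<'E'
from h import *
s=arm.observe();print(s["ee_pos"],np.degrees(s["ee_rot"]))
c=arm.camera("wrist");save("w4.png",c["image"]);np.save("w4.npy",dict(c=c,s=s),allow_pickle=True)
E
```

```text
time: 8.55
ee_pos: [0.4552, 0.1226, 0.0355]
ee_rot: [-3.141, -0.0, 1.754]
wrist_force: [1.0, 1.5, -0.3]
grip_width: 0.512
grip_force: 61.4
[0.45522024 0.1225639  0.03552491] [-1.79939188e+02 -7.08523057e-03  1.00469399e+02]
```

View pics/w4.png

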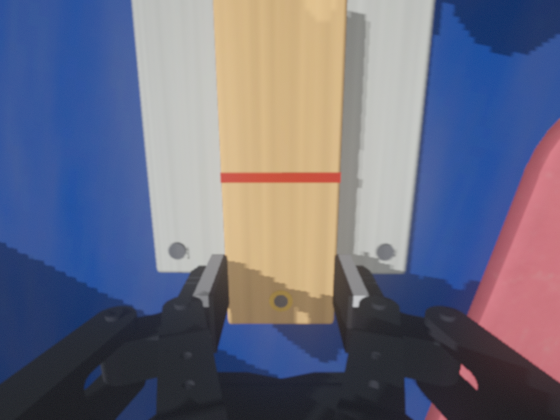

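The tag is over the bed. Both bed edges show: left from (157,272) to (133,0), right from (408,272) to (434,0). Now the tag's centring and angle against the bed.

```bash
python3 - <<'E'
from h import *
d=np.load("w4.npy",allow_pickle=True).item();c,s=d["c"],d["s"];T=wristT(s,c);im=c["image"]
hsv=cv2.cvtColor(im,cv2.COLOR_RGB2HSV);h,sa,v=[hsv[...,i].astype(int) for i in range(3)]
blue=(sa>110)&(h>100)&(h<130)
L=[];Rr=[]
for y in range(20,240,8):
    L.append((np.where(blue[y,100:200])[0].max()+101,y));Rr.append((np.where(blue[y,380:470])[0].min()+380,y))
f=lambda pts:(lambda A:np.polyfit(A[:,0],A[:,1],1))(np.array([intool(s,onz(c,p,.008,T))*10 for p in pts]))
l,r=f(L),f(Rr);print(l,r,"centre",(l+r)/2,"width",r[1]-l[1],L[::9],Rr[::9])
print("bed front tool x",intool(s,onz(c,(280,272),.008,T))*10)
E
```

```text
[ 8.04930696e-03 -5.72747447e+01] [-2.83145887e-03  5.97418855e+01] centre [0.00260892 1.2335704 ] width 117.01663023088224 [(np.int64(132), 20), (np.int64(139), 92), (np.int64(145), 164), (np.int64(152), 236)] [(np.int64(434), 20), (np.int64(427), 92), (np.int64(420), 164), (np.int64(412), 236)]
bed front tool x [-3.69253366  0.29183853 27.52416208]
```

```bash
python3 -m creep '{"twist":[[0,0,0.3],[0,0,0],[0,0,0],[0,0,0]],"slide":[[0,0.06,0],[0,0,0.8],[0,0,0.1],[0,0,0]],"jaw":[-0.2,-0.2,-0.2,-0.2]}'
python3 -m creep '{"twist":[[0,0,0],[0,0,0]],"slide":[[0,0,0.1],[0,0,0]],"jaw":[-0.2,-0.2]}'
```

```text
time: 9.0
ee_pos: [0.4564, 0.1231, 0.0262]
ee_rot: [-3.141, -0.0, 1.749]
wrist_force: [0.8, 1.0, -0.1]
grip_width: 0.51
grip_force: 61.4
time: 9.2
ee_pos: [0.4566, 0.1231, 0.0253]
ee_rot: [3.142, 0.0, 1.749]
wrist_force: [-0.2, -0.3, -0.8]
grip_width: 0.515
grip_force: 61.4
```

```bash
python3 -m creep '{"twist":[[0,0,0],[0,0,0],[0,0,0],[0,0,0],[0,0,0]],"slide":[[0.8,0,0],[0.8,0,0],[0.8,0,0],[0.8,0,0],[0,0,0]],"jaw":[-0.2,-0.2,-0.2,-0.2,-0.2]}'
python3 -m creep '{"twist":[[0,0,0],[0,0,0],[0,0,0],[0,0,0],[0,0,0]],"slide":[[0.5,0,0],[0.5,0,0],[0.5,0,0],[0.5,0,0],[0,0,0]],"jaw":[-0.2,-0.2,-0.2,-0.2,-0.2]}'
```

```text
time: 9.7
ee_pos: [0.4506, 0.1558, 0.0253]
ee_rot: [-3.142, -0.0, 1.751]
wrist_force: [0.2, -0.2, -0.1]
grip_width: 0.514
grip_force: 61.4
time: 10.2
ee_pos: [0.4473, 0.1748, 0.0253]
ee_rot: [3.142, -0.0, 1.75]
wrist_force: [0.7, 0.2, 0.1]
grip_width: 0.511
grip_force: 61.4
```

```bash
python3 -m creep '{"twist":[[0,0,0],[0,0,0],[0,0,0],[0,0,0],[0,0,0],[0,0,0]],"slide":[[0.5,0,0],[0.5,0,0],[0.5,0,0],[0.5,0,0],[0.4,0,0],[0,0,0]],"jaw":[-0.2,-0.2,-0.2,-0.2,-0.2,-0.2]}'
python3 -m creep '{"twist":[[0,0,0],[0,0,0],[0,0,0]],"slide":[[0.1,0,0],[0.1,0,0],[0,0,0]],"jaw":[-0.2,-0.2,-0.2]}'
python3 -m creep '{"twist":[[0,0,0],[0,0,0],[0,0,0]],"slide":[[0.1,0,0],[0.1,0,0],[0,0,0]],"jaw":[-0.2,-0.2,-0.2]}'
```

```text
time: 10.8
ee_pos: [0.443, 0.1984, 0.0253]
ee_rot: [-3.142, -0.0, 1.75]
wrist_force: [-0.2, 0.4, -0.7]
grip_width: 0.511
grip_force: 61.4
time: 11.1
ee_pos: [0.4428, 0.1999, 0.0253]
ee_rot: [3.142, -0.0, 1.749]
wrist_force: [0.5, 0.2, -0.4]
grip_width: 0.509
grip_force: 61.4
time: 11.4
ee_pos: [0.4424, 0.2019, 0.0253]
ee_rot: [-3.142, -0.0, 1.749]
wrist_force: [0.1, -0.8, -0.7]
grip_width: 0.516
grip_force: 61.4
```

```bash
for i in 1 2; do python3 -m creep '{"twist":[[0,0,0],[0,0,0]],"slide":[[0.1,0,0],[0,0,0]],"jaw":[-0.2,-0.2]}' | grep -E 'pos|wrist'; done
python3 -m creep '{"twist":[[0,0,0],[0,0,0]],"slide":[[0.05,0,0],[0,0,0]],"jaw":[-0.2,-0.2]}' | grep -E 'pos|wrist'
```

```text
ee_pos: [0.4423, 0.2025, 0.0253]
wrist_force: [0.3, -1.6, -0.0]
ee_pos: [0.4422, 0.2026, 0.0253]
wrist_force: [1.1, -6.4, -0.1]
ee_pos: [0.4422, 0.2026, 0.0252]
wrist_force: [0.1, -6.5, 0.2]
```

The nose reached the stop with a steady 6.5 N, where expected (about 81 mm of travel). Opening the jaws and checking.

```bash
python3 -m creep '{"twist":[[0,0,0],[0,0,0],[0,0,0],[0,0,0],[0,0,0],[0,0,0]],"slide":[[0,0,0],[0,0,0],[0,0,0],[0,0,0],[0,0,0],[0,0,0]],"jaw":[0.15,0.25,0.35,0.45,0.45,0.45]}'
python3 - <<'E'
from h import *
s=arm.observe();c=arm.camera("wrist");save("w5.png",c["image"]);np.save("w5.npy",dict(c=c,s=s),allow_pickle=True)
E
```

```text
time: 12.6
ee_pos: [0.442, 0.2045, 0.0253]
ee_rot: [3.142, -0.0, 1.749]
wrist_force: [-0.3, -0.1, 0.0]
grip_width: 0.727
grip_force: 0.0
```

View pics/w5.png

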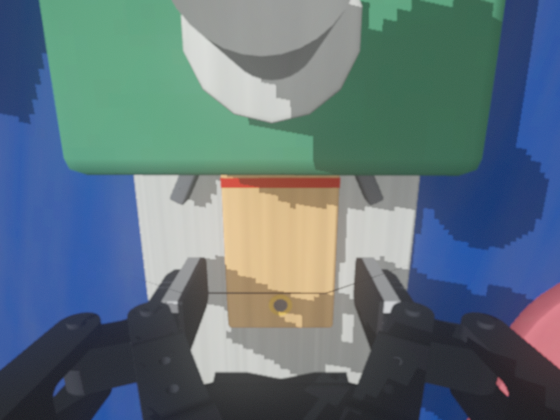

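The tag is released with its nose in the throat. Its rear edge is at row 327, it is straight, and it stands between the guides, whose tips are at (180,203) and (374,203). Checking the seat numerically.

```bash
python3 - <<'E'
from h import *
d=np.load("w5.npy",allow_pickle=True).item();c,s=d["c"],d["s"];T=wristT(s,c)
t=lambda uv,z:(intool(s,onz(c,uv,z,T))*10)[:2].round(1)
print("rear L,R",t((229,327),.014),t((333,327),.014),"line L,R",t((221,183),.014),t((339,183),.014))
print("guide tips z18",t((180,203),.018),t((374,203),.018))
print("bed edges",t((140,230),.008),t((416,230),.008),t((147,290),.008),t((411,290),.008))
print("head front edge z80",t((270,172),.08))
# knob top in tool frame from press origin derived: rear edge at -80
r=(t((229,327),.014)+t((333,327),.014))/2;print("knob tool xy if rear=-80:",r+[106,0]); 
P=R.from_euler("xyz",s["ee_rot"]).as_matrix()@np.array([(r[0]+106)/1000,r[1]/1000,0])+s["ee_pos"];print("world",P)
E
```

```text
rear L,R [-21.9 -21.9] [-22.   23.3] line L,R [ 41.9 -22.3] [41.8 23. ]
guide tips z18 [ 35.  -37.6] [35.  35.9]
bed edges [ 20.6 -58.1] [20.5 57.1] [ -7.4 -58.1] [-7.5 57.9]
head front edge z80 [58.5 -1.7]
knob tool xy if rear=-80: [84.05  0.7 ]
world [0.42776667 0.28732715 0.02537434]
```

Home is confirmed: the rear edge is 57 mm before the guide tips and 80.5 mm before the head face, within 1 mm of centre. Up, shut the jaws, and go over the knob at (0.427, 0.287).

```bash
python3 -m creep '{"twist":[[0,0,0],[0,0,0],[0,0,0],[0,0,0],[0,0,0],[0,0,0],[0,0,0],[0,0,0],[0,0,0],[0,0,0],[0,0,0]],"slide":[[0,0,-2],[0,0,-4],[0,0,-4],[0,0,-4],[0,0,-3],[2.8,0,0],[2.8,0,0],[2.7,0.1,0],[0,0,0],[0,0,0],[0,0,0]],"jaw":[0.45,0.45,0,-0.5,-1,-1,-1,-1,-1,-1,-1]}'
python3 - <<'E'
from h import *
s=arm.observe();print(intool(s,[.4272,.2868,.135]))
c=arm.camera("top");im=c["image"][185:255,130:230];o=cv2.resize(im,None,fx=4,fy=4)
w=arm.camera("wrist")["image"]
f=np.zeros((420,560+400,3),np.uint8);f[:,:560]=w;f[:280,560:]=o;save("w6.png",cv2.resize(f,(800,350)))
print("tcp px",proj(c,s["ee_pos"]))
E
```

```text
time: 13.75
ee_pos: [0.4283, 0.2856, 0.1952]
ee_rot: [-3.141, 0.001, 1.748]
wrist_force: [0.5, -0.7, -0.7]
grip_width: 0.001
grip_force: 0.0
[ 0.14428551 -0.07880468  6.01570573]
tcp px [150.44167524 220.73591258]
```

View pics/w6.png

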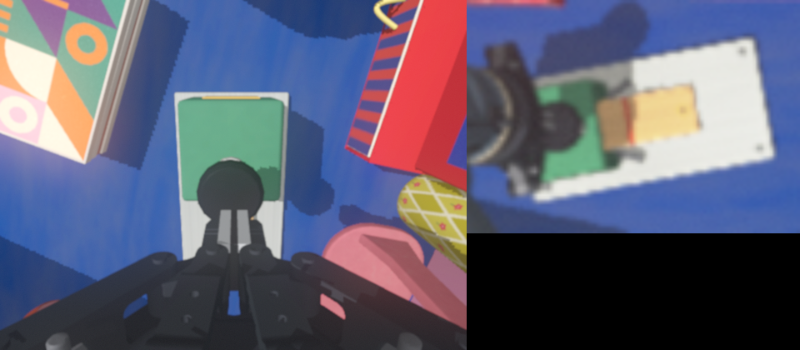

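The tag stays home. The closed fingers are at the knob, whose centre is at about (276,229) in the wrist image. Cross-checking that point, then lowering to just above it.

```bash
python3 - <<'E'
from h import *
s=arm.observe();c=arm.camera("wrist");print(intool(s,onz(c,(276,229),.135,wristT(s,c))))
E
python3 -m creep '{"twist":[[0,0,0],[0,0,0],[0,0,0]],"slide":[[0.1,0,1.5],[0,0,1.5],[0,0,0]],"jaw":[-1,-1,-1]}'
```

```text
[ 0.56919281 -0.1861319   6.02423822]
time: 14.2
ee_pos: [0.4261, 0.2859, 0.1613]
ee_rot: [-3.135, 0.002, 1.748]
wrist_force: [-0.6, -0.5, 0.3]
grip_width: -0.0
grip_force: 0.0
```

```bash
p='pos|wrist'; python3 -m creep '{"twist":[[0,0,0],[0,0,0]],"slide":[[0.2,-0.1,0.4],[0,0,0]],"jaw":[-1,-1]}' | grep -E $p
python3 -m creep '{"twist":[[0,0,0],[0,0,0]],"slide":[[0,0,0.3],[0,0,0]],"jaw":[-1,-1]}' | grep -E $p
python3 -m creep '{"twist":[[0,0,0],[0,0,0]],"slide":[[0,0,0.3],[0,0,0]],"jaw":[-1,-1]}' | grep -E $p
python3 -m creep '{"twist":[[0,0,0],[0,0,0]],"slide":[[0,0,0.2],[0,0,0]],"jaw":[-1,-1]}' | grep -E $p
```

```text
ee_pos: [0.4262, 0.2889, 0.1605]
wrist_force: [-0.6, -0.2, 0.4]
ee_pos: [0.4268, 0.289, 0.1583]
wrist_force: [-0.4, -0.4, 0.4]
ee_pos: [0.4267, 0.2889, 0.1551]
wrist_force: [0.7, -0.2, -0.5]
ee_pos: [0.427, 0.289, 0.1539]
wrist_force: [-1.3, -1.3, 3.8]
```

```bash
p='pos|wrist'; python3 -m creep '{"twist":[[0,0,0],[0,0,0],[0,0,0]],"slide":[[0,0,0.2],[0,0,0.2],[0,0,0]],"jaw":[-1,-1,-1]}' | grep -E $p
python3 -m creep '{"twist":[[0,0,0],[0,0,0],[0,0,0]],"slide":[[0,0,0.2],[0,0,0.2],[0,0,0]],"jaw":[-1,-1,-1]}' | grep -E $p
python3 -m creep '{"twist":[[0,0,0],[0,0,0]],"slide":[[0,0,0.1],[0,0,0]],"jaw":[-1,-1]}' | grep -E $p
```

```text
ee_pos: [0.427, 0.289, 0.1495]
wrist_force: [-0.9, -1.8, 4.4]
ee_pos: [0.427, 0.289, 0.1457]
wrist_force: [-2.1, -1.2, 7.5]
ee_pos: [0.427, 0.289, 0.145]
wrist_force: [-0.8, -0.1, 7.0]
```

```bash
p='pos|wrist'; python3 -m creep '{"twist":[[0,0,0],[0,0,0]],"slide":[[0,0,0.1],[0,0,0]],"jaw":[-1,-1]}' | grep -E $p
python3 -m creep '{"twist":[[0,0,0],[0,0,0]],"slide":[[0,0,0.1],[0,0,0]],"jaw":[-1,-1]}' | grep -E $p
```

```text
ee_pos: [0.427, 0.2891, 0.144]
wrist_force: [-0.7, -0.7, 7.7]
ee_pos: [0.427, 0.2891, 0.1431]
wrist_force: [-2.5, 0.1, 8.0]
```

```bash
python3 -m creep '{"twist":[[0,0,0],[0,0,0]],"slide":[[0,0,0.05],[0,0,0]],"jaw":[-1,-1]}' | grep -E 'pos|wrist'
```

```text
ee_pos: [0.427, 0.2891, 0.1427]
wrist_force: [-1.3, -1.9, 7.1]
```

```bash
p='pos|wrist'; python3 -m creep '{"twist":[[0,0,0],[0,0,0]],"slide":[[0,0,0.1],[0,0,0]],"jaw":[-1,-1]}' | grep -E $p
python3 -m creep '{"twist":[[0,0,0],[0,0,0]],"slide":[[0,0,0.05],[0,0,0]],"jaw":[-1,-1]}' | grep -E $p
```

```text
ee_pos: [0.427, 0.2891, 0.1417]
wrist_force: [-2.5, -0.7, 7.9]
ee_pos: [0.427, 0.2891, 0.1412]
wrist_force: [-1.4, -1.0, 8.1]
```

```bash
python3 -m creep '{"twist":[[0,0,0],[0,0,0]],"slide":[[0,0,0.1],[0,0,0]],"jaw":[-1,-1]}' | grep -E 'pos|wrist'
```

```text
ee_pos: [0.427, 0.2891, 0.1402]
wrist_force: [-1.4, -0.8, 8.2]
```

```bash
p='pos|wrist'; python3 -m creep '{"twist":[[0,0,0],[0,0,0]],"slide":[[0,0,0.1],[0,0,0]],"jaw":[-1,-1]}' | grep -E $p
```

```text
ee_pos: [0.427, 0.2891, 0.1393]
wrist_force: [-1.0, -0.9, 8.0]
```

```bash
python3 -m creep '{"twist":[[0,0,0],[0,0,0]],"slide":[[0,0,0.05],[0,0,0]],"jaw":[-1,-1]}' | grep -E 'pos|wrist'
```

```text
ee_pos: [0.427, 0.2891, 0.1388]
wrist_force: [-1.9, -1.3, 7.5]
```

```bash
python3 -m creep '{"twist":[[0,0,0],[0,0,0]],"slide":[[0,0,0.05],[0,0,0]],"jaw":[-1,-1]}' | grep -E 'pos|wrist'
```

```text
ee_pos: [0.427, 0.2891, 0.1384]
wrist_force: [-2.9, -0.6, 9.3]
```

```bash
python3 -m creep '{"twist":[[0,0,0],[0,0,0],[0,0,0]],"slide":[[0,0,0.05],[0,0,0],[0,0,0]],"jaw":[-1,-1,-1]}' | grep -E 'pos|wrist'
```

```text
ee_pos: [0.427, 0.2891, 0.1379]
wrist_force: [-2.1, -0.8, 8.3]
```

```bash
python3 -m creep '{"twist":[[0,0,0],[0,0,0]],"slide":[[0,0,0.05],[0,0,0]],"jaw":[-1,-1]}' | grep -E 'pos|wrist'
```

```text
ee_pos: [0.427, 0.2891, 0.1374]
wrist_force: [-1.9, -1.8, 8.3]
```

```bash
p='pos|wrist'; python3 -m creep '{"twist":[[0,0,0],[0,0,0]],"slide":[[0,0,0.1],[0,0,0]],"jaw":[-1,-1]}' | grep -E $p
python3 -m creep '{"twist":[[0,0,0],[0,0,0]],"slide":[[0,0,0.05],[0,0,0]],"jaw":[-1,-1]}' | grep -E $p
```

```text
ee_pos: [0.427, 0.2891, 0.1367]
wrist_force: [-2.6, -1.7, 9.9]
ee_pos: [0.427, 0.2891, 0.1366]
wrist_force: [-3.4, -1.1, 9.7]
```

```bash
p='pos|wrist'; python3 -m creep '{"twist":[[0,0,0],[0,0,0]],"slide":[[0,0,0.05],[0,0,0]],"jaw":[-1,-1]}' | grep -E $p
```

```text
ee_pos: [0.4271, 0.2891, 0.1365]
wrist_force: [-3.8, -1.8, 11.9]
```

The plunger has bottomed (position has nearly stopped, force rising). Trimming to about 14 N.

```bash
p='pos|wrist'; python3 -m creep '{"twist":[[0,0,0],[0,0,0],[0,0,0]],"slide":[[0,0,0.05],[0,0,0],[0,0,0]],"jaw":[-1,-1,-1]}' | grep -E $p
python3 -m creep '{"twist":[[0,0,0]],"slide":[[0,0,0]],"jaw":[-1]}' | grep -E $p
```

```text
ee_pos: [0.4271, 0.2891, 0.1363]
wrist_force: [-3.3, -2.3, 12.6]
ee_pos: [0.4271, 0.2891, 0.1363]
wrist_force: [-3.0, -2.3, 13.5]
```

```bash
p='pos|wrist'; python3 -m creep '{"twist":[[0,0,0],[0,0,0],[0,0,0],[0,0,0]],"slide":[[0,0,0.03],[0,0,0],[0,0,0],[0,0,0]],"jaw":[-1,-1,-1,-1]}' | grep -E $p
python3 -m creep '{"twist":[[0,0,0],[0,0,0],[0,0,0],[0,0,0]],"slide":[[0,0,0],[0,0,0],[0,0,0],[0,0,0]],"jaw":[-1,-1,-1,-1]}' | grep -E $p
python3 -m creep '{"twist":[[0,0,0],[0,0,0],[0,0,0],[0,0,0]],"slide":[[0,0,0],[0,0,0],[0,0,0],[0,0,0]],"jaw":[-1,-1,-1,-1]}' | grep -E $p
```

```text
ee_pos: [0.4271, 0.2891, 0.1362]
wrist_force: [-4.5, -2.3, 14.5]
ee_pos: [0.4271, 0.2891, 0.1362]
wrist_force: [-4.0, -2.2, 13.7]
ee_pos: [0.4271, 0.2891, 0.1362]
wrist_force: [-3.9, -1.8, 14.0]
```

Held for 1.2 s at about 14 N. Now a gentle release, straight up.

```bash
python3 -m creep '{"twist":[[0,0,0],[0,0,0],[0,0,0],[0,0,0],[0,0,0],[0,0,0],[0,0,0],[0,0,0],[0,0,0],[0,0,0],[0,0,0]],"slide":[[0,0,-0.4],[0,0,-0.4],[0,0,-0.4],[0,0,-0.4],[0,0,-0.6],[0,0,-1],[0,0,-2],[0,0,-3],[0,0,-3],[0,0,0],[0,0,0]],"jaw":[-1,-1,-1,-1,-1,-1,-1,-1,-1,-1,-1]}'
python3 -m creep '{"twist":[[0,0,0],[0,0,0],[0,0,0],[0,0,0]],"slide":[[-4,0,0],[-4,0,0],[-4,0,0],[0,0,0]],"jaw":[-1,-1,-1,-1]}'
python3 - <<'E'
from h import *
s=arm.observe();c=arm.camera("wrist");save("w7.png",c["image"])
E
```

```text
time: 21.4
ee_pos: [0.4271, 0.2891, 0.2459]
ee_rot: [3.141, -0.0, 1.749]
wrist_force: [0.4, -0.1, 0.2]
grip_width: 0.002
grip_force: 0.0
time: 21.8
ee_pos: [0.4478, 0.1669, 0.2433]
ee_rot: [-3.138, 0.002, 1.743]
wrist_force: [0.1, 0.7, -0.2]
grip_width: -0.001
grip_force: 0.0
```

View pics/w7.png

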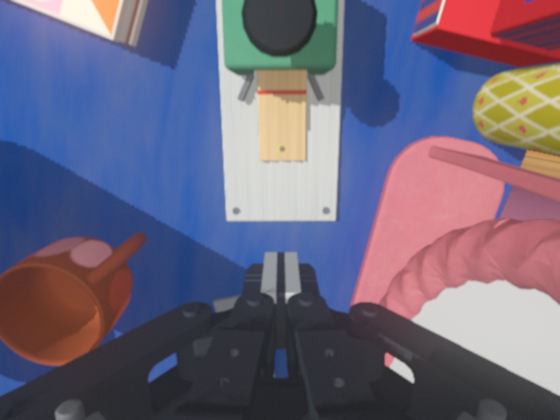

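The tag is still in the press: rear edge at row 160, bed front at row 221, the knob up, and its surroundings undisturbed. One check of the seat (rear to bed front must be 65 mm), then hand in.

```bash
python3 - <<'E'
from h import *
s=arm.observe();c=arm.camera("wrist");T=wristT(s,c)
d=np.linalg.norm((onz(c,(282,160.5),.014,T)-onz(c,(282,220),.008,T))[:2])*1000;print(d)
if 62<d<68: print(arm.sign_off())
E
```

```text
63.753915088655674
the job is handed in; nothing more can be done
None
```

The job is handed in: the plywood tag sits home in the press (the last image check put its rear edge 63.8 mm from the bed front, against 65 mm nominal), the knob was held on its stop at about 14 N for 1.2 s and sprang back up, and nothing nearby moved in the last image (the cup was out of view).

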